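# Set the inspection lamp and hold it out over the boards

## Robot

A 6-joint arm with a two-finger parallel gripper is mounted at the origin on the work surface. World frame = base frame: x ahead of the robot, y to its left, z up, the work surface at z = 0. Lengths are in m, angles in rad, forces in N, time in s.
With the tool pointing down it reaches from about 0.35 to 0.85 m from the base axis. Payload 8.1 kg.
Tool frame: the origin (TCP) lies between the finger pads, 19 mm behind the fingertips; this is the grasp point; z points along the fingers, y is the line along which they close (so a half turn about z gives the same grasp; the last joint's range is limited). The gripper opens to 93 mm and grips with 3 to 60 N. Pads are 15 mm wide; open, the fingers measure 128 mm over their backs; the gripper's body (75 mm by 188 mm) begins 65 mm behind the grasp point.
Start: joints at [1.055, 0.13, 1.488, -0, 1.523, -0.085], TCP at [0.251, 0.545, 0.237] pointing down, gripper open.
Joint ranges: [-2.96, 2.96], [-0.89, 2.26], [0.02, 2.5], [-1.34, 4.48], [0, 2.73], [-2.66, 2.66]. Speed limits (rad/s): [2.39, 2.39, 2.79, 3.14, 3.14, 3.14].

## Interface

Orientations are given as a rotation vector (axis times angle).
In Python, from plant import monitor, eyes, ticket gives the robot as it stands.
- The arm moves only by the tool arm_command, never from a script. Its argument "deltas" is a list that holds one entry, the list of rows, each a list of 6 numbers: the shift along the world's x, y, z in cm, then the turn, a rotation vector about the world's x, y, z in degrees. In form: [[[tx, ty, tz, rx, ry, rz], ...]]. A call has 1 to 12 rows; each row shifts and turns the commanded pose from where the row before left it; what a row does not reach is not made up. A row lasts 1/12 s, in which the tool goes at most 41.7 mm and 7.16 degrees, less where a joint would pass 70% of its speed; a pose out of reach is approached as far as the arm can. A call is refused whole if a number of a shift passes 4.17 or a number of a turn 7.16, either way. A call with a gripper value outside its range is refused whole. "gripper" is the opening, from -1 (shut) to 1 (fully open), set as the call begins (left out, the last holds). The fingers move at their own pace and stop on an object; "squeeze" is the grip in N (left out, the last holds). Time passes only in rows, so rows that do not move let the fingers close. It gives the time, the measured TCP pose, the force, the opening and the grip force at its end, in the units of the state.
- monitor.read_state(): the state, without advancing time (a new reading comes with each control period).
- eyes.read_camera(name): name is "scene" or "top"; returns the picture (480x640x3 uint8, blue, green, red); there is no depth.
- eyes.camera_model(name): a dict with "fx", "fy", "cx", "cy" (pixels), "rvec" (rotation vector, rad) and "tvec" (3), from world to camera coordinates, as OpenCV has them. Camera axes: x right, y down, z forward; pixel columns grow to the right and rows downward; lengths in m; the calibration is good to about 2 mm. A picture is of the moment at which its call begins. camera_model takes no time and is no camera call.
- ticket.close_job(): hands the job in; it is judged then, once.
The state is a dict: "t": time; "q": joint angles; "dq": joint speeds; "joint_torque": joint torques, N m; "tool_pos": TCP position; "orientation": TCP orientation; "force": force on the tool from outside, world axes, zero at the start; "wrist_torque": the same for the moment, N m; "opening": finger opening in m; "gripper_force": force on a finger pad.
Only numpy, scipy, OpenCV 4.12 (cv2) and the standard library are available. Lean on these libraries where they do the work, as an engineer would, in place of code of your own. Each camera call takes 0.05 s, during which the arm holds its last target. There are 200 camera calls.

## Task

On the inspection bench, first turn the lamp's dimmer knob clockwise until its pointer stands at the one long tick on its dial, and let go of it. Then pinch the grip block of the telescoping lamp boom so that the lock button in its side is squeezed fully in, draw the lamp out until the pointer wire is level with the centre of the clip on the ruler (within half a 10 mm division), and finish holding it there, still gripping with the button in, because the boom's spring would pull it back. Leave the other things on the bench where they are.

Things in the scene. Friction and masses are not known exactly. Their poses are not given: they have to be found in the camera images.
- dimmer: Lamp dimmer: fixed grey box 110 x 110 x 35 high with an aluminium dial plate (94 dia, top at 37 above the table) and a black knob in the middle. Origin: centre of its underside, under the knob's axis; z up. Its yaw varies.
- dim_knob (a joint): Angle of the dimmer knob in rad, growing clockwise seen from above, range 0 to 3.6, held by friction (0.04 N m). The dial has a short black tick every 0.3 rad and ONE tick that is long and thick; the knob's pointer stands at that long tick at 2.4. It starts 0.6 to 1.3 rad short of it (turn clockwise).
- knob_grip (a point): Point on the knob's axis, 73 above the table, the height for the TCP to grip it. It turns with the knob: its x axis points along the grip bar to the bar's pointer end (marked by a white line on top), z up. The bar is 46 long, 11 wide, and stands from 49 to 76 above the table; below it a round skirt, 48 dia, its top at 49 above the table.
- dial_mark (a point): Point in the long thick tick on the dial plate, 42 from the knob's axis.
- boom: Foot, post and fixed square sleeve (24 x 24, axis 130 above the table) of the telescoping lamp boom, fixed to the table. Origin: on the table under the sleeve, z up. The inner tube slides out of the sleeve's mouth along this body's -y. A ruler (190 long, 22 wide, top at 78 above the table) with a tick every 10 and longer ones every 50 stands parallel to the boom, 85 to its +x side.
- boom_arm (a joint): Extension of the inner tube in m: 0 home (locked at the start), grows as the lamp head moves along the boom's -y, up to 0.16. A spring pulls it home with about 5 N at 0 and 8 N at 0.14; friction 0.6 N, damping 8 N s/m.
- lamp_head: End piece that slides with the inner tube: an upright grey grip block 25 wide (boom x) x 40 (boom y) x 44 high, then, centred 62 farther out along -y, a round white lamp 68 dia whose top (a small cap) is 140 above the table. Origin: centre of the grip block, 135 above the table (block from 113 to 157); axes as the boom's. The lock button is in the block's +x side.
- lock_button (a joint): How far the lock button is pushed into the grip block, in m: 0 out, 0.007 fully in (pushed along boom -x). The spring takes 2 N to start and 6 N fully in, and pushes it back out when let go. The tube is locked at home by a tooth that clears only beyond 0.0055, so the button must be fully in to slide the tube out.
- button_face (a point): Middle of the lock button's outer face, on the grip block's +x side, 135 above the table. The button is black, 18 (boom y) x 24 high and stands 8 out of the block when out, 1 when fully in: squeezing block and button across boom x between the fingers (33.5 wide at first, 26.5 pressed) pushes it in; the pressed pair is centred 0.5 to the +x side of the lamp_head origin.
- pointer (a point): Lower tip of the thin dark pointer wire (4 thick) that reaches from the lamp over the ruler; it moves with the lamp head, 55 farther out along -y and 83 to the +x side of the lamp_head origin, 82 above the table. Axes as the boom's.
- mark_clip: Steel clip fixed on the ruler's outer (+x) edge, 16 long along the ruler, 12 wide, with a short dark nose (4 wide) over the ruler towards the boom and a black centre line: the wanted mark. Origin: on the ruler's top, on the clip's centre line; axes as the boom's. The pointer tip is at the mark when its position along boom y equals this one's; from home that is 70 to 135 of extension.
- board_tray: loose black tray 120 x 100 x 20 with two green circuit boards, lying under the boom; bystander, origin under its centre
- tape_reel: loose white component reel lying flat, 170 dia x 15; bystander
- rinse_bottle: loose white bottle, 60 dia x 150; bystander
- small_jar: loose small jar, 56 dia x 60; bystander
- driver: loose screwdriver lying flat; bystander
- label_roll: loose roll of blank labels standing on its end, 80 dia x 50; bystander
- mug: loose white mug, 76 dia x 90; bystander
Mind the look-alikes: they are no part of the job. Leave any green or pink look-alike of the dimmer alone.

How it is judged:
By the outcome, as a careful person would: the job done as asked, in the order asked, and still so for the second after the job is handed in, while the arm keeps its last pose, push and grip.
It also fails if it takes over 51 s, if anything falls off the work surface, if the arm or the gripper's body presses on something with over 40 N, if the wrist force passes 120 N, or if a joint passes its speed limit or range.

## Working session

There is one attempt and no reset: what is moved stays moved. The work goes in short steps, Python scripts to look and compute and a tool call to move; the robot and the scene stay as the last step left them, time stands still between calls to the robot, and variables do not carry over. Pictures are saved under pics/ and viewed, at most 10 in all, crops included, and the job is handed in when it is done.

Besides the shell and the picture viewer there is one more tool, called after "Call:" as a command line: name --argument value ..., lists and objects as JSON in quotes. arm_command: Moves the arm, as the interface text tells. Its arguments: {"type":"object","properties":{"deltas":{"type":"array"},"gripper":{"type":"number"},"squeeze":{"type":"number"}},"required":["deltas"]}

```bash
mkdir -p pics
cat > h.py <<'E'
import numpy as np, cv2
from plant import monitor, eyes, ticket
def cam(n):
    m=eyes.camera_model(n); R=cv2.Rodrigues(np.array(m["rvec"],float))[0]; t=np.array(m["tvec"],float).ravel()
    return m,R,t
def ray(n,u,v):
    m,R,t=cam(n); d=R.T@np.array([(u-m["cx"])/m["fx"],(v-m["cy"])/m["fy"],1]); return -R.T@t,d
def onz(n,u,v,z):
    c,d=ray(n,u,v); return c+d*(z-c[2])/d[2]
def proj(n,p):
    m,R,t=cam(n); c=R@np.array(p,float)+t; return np.array([m["fx"]*c[0]/c[2]+m["cx"],m["fy"]*c[1]/c[2]+m["cy"]])
E
python3 - <<'E'
from h import *
for n in("scene","top"):
    cv2.imwrite(f"pics/{n}0.png",eyes.read_camera(n)); m,R,t=cam(n); print(n,m["fx"],-R.T@t,R[2])
print(monitor.read_state())
E
```

```text
scene 478.38244877431265 [1.49539558 0.00390162 0.81983855] [-0.80142544  0.01164889 -0.59798124]
top 555.8947281693996 [0.42782184 0.01775203 1.53890472] [ 4.99342123e-02  5.54604693e-04 -9.98752355e-01]
{'t': 0.1, 'q': array([ 1.05456729e+00,  1.31108492e-01,  1.48917980e+00, -2.87888550e-05,
        1.52301400e+00, -8.53709488e-02]), 'dq': array([-0.00012671, -0.0002151 , -0.0026236 ,  0.00072026,  0.00171183,
        0.00071244]), 'joint_torque': array([ 1.31978708e-03, -5.61337996e+01, -4.93100095e+01,  7.71098142e-02,
        2.89694272e-02, -2.20357867e-05]), 'tool_pos': array([0.25031832, 0.54474468, 0.23647351]), 'orientation': array([-6.71462714e-01, -3.06850545e+00,  2.57789701e-03]), 'force': array([ 0.27582974, -0.4333743 ,  0.28379468]), 'wrist_torque': array([ 0.03011319,  0.01146602, -0.02719027]), 'gripper_force': 0.0, 'opening': 0.09332270603797158}
```

View pics/top0.png

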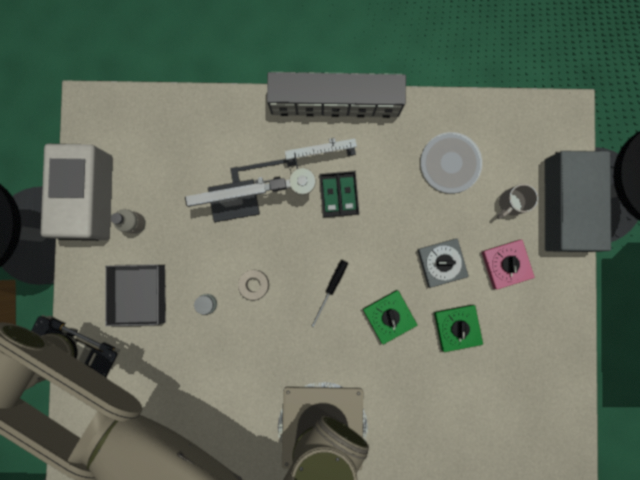

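View pics/scene0.png

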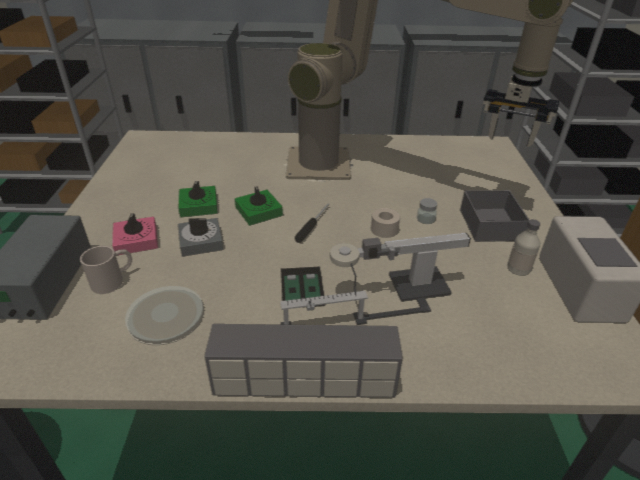

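The top view shows the grey dimmer at about (443,263). The boom runs from (190,200) to the lamp at (302,181), and the ruler lies near (320,150). I'll enlarge these parts next.

Run:
```python
from h import *
t=cv2.imread("pics/top0.png"); s=cv2.imread("pics/scene0.png")
def c(i,x,y,w,h,W,H): return cv2.resize(i[y:y+h,x:x+w],(W,H),interpolation=cv2.INTER_CUBIC)
a=c(t,413,233,60,60,300,300); b=c(t,260,130,100,60,500,300)
d=c(s,170,210,60,60,300,300); e=c(s,280,230,125,75,500,300)
cv2.imwrite("pics/c1.png",np.vstack([np.hstack([a,b]),np.hstack([d,e])]))
```

```text
(no output)
```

View pics/c1.png

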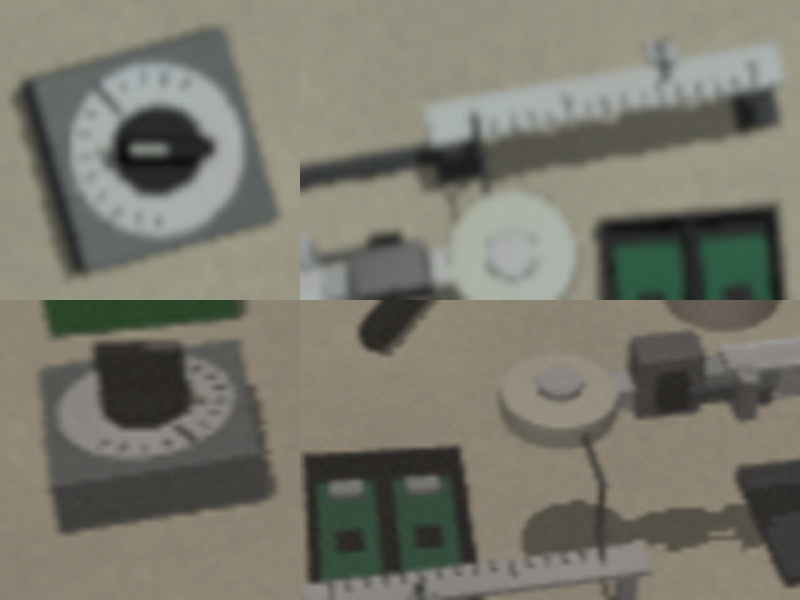

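The crops show the knob's white line pointing image-left, with the long tick up-left at about crop (107,100), so it needs roughly 0.8 rad clockwise. The clip nose is at about top px (332.6,145), the pointer tip at about (295,154) and the grip block at about (278,184). Next I'll measure them precisely.

Run:
```python
from h import *
t=cv2.imread("pics/top0.png"); K=6
def crop(x,y,w,h): return cv2.resize(t[y:y+h,x:x+w],None,fx=K,fy=K,interpolation=cv2.INTER_CUBIC)
def full(p,x,y): return (np.array(p,float)+.5)/K-.5+[x,y]
# dial
x0,y0=413,233; a=crop(x0,y0,60,60); g=cv2.cvtColor(a,cv2.COLOR_BGR2GRAY)
m=(g>150).astype(np.uint8)
cs,_=cv2.findContours(m,cv2.RETR_EXTERNAL,cv2.CHAIN_APPROX_NONE)
cs=[c for c in cs if np.hypot(*(c[:,0].mean(0)-[190,180]))<60 or cv2.contourArea(c)>1500]
C=cv2.convexHull(np.vstack(cs)); (ex,ey),ax,an=cv2.fitEllipse(C)
print("ellipse",ex,ey,np.array(ax)/K)
dc=onz("top",*full((ex,ey),x0,y0),.037); print("dial c",dc)
# box contour check
hsv=cv2.cvtColor(a,cv2.COLOR_BGR2HSV)
# white line: bright inside knob
ii=np.indices(g.shape); r=np.hypot(ii[1]-ex,ii[0]-ey)
ml=((g>120)&(r<0.5*ax[0]/2)).astype(np.uint8)
n,l,st,ce=cv2.connectedComponentsWithStats(ml)
for k in range(1,n):
    if st[k,4]<80: continue
    ys,xs=np.where(l==k); vx,vy,cx,cy=cv2.fitLine(np.c_[xs,ys].astype(np.float32),cv2.DIST_L2,0,.01,.01).ravel()
    P=[onz("top",*full((cx+s*15*vx,cy+s*15*vy),x0,y0),.076) for s in(-1,1)]
    d=P[1]-P[0]; c=onz("top",*full(ce[k],x0,y0),.076)
    if d@(c-dc)<0:d=-d
    print("line",st[k],c,"yaw",np.degrees(np.arctan2(d[1],d[0])),"centre yaw",np.degrees(np.arctan2(*(c-dc)[[1,0]])), np.linalg.norm((c-dc)[:2]))
# long tick: dark sampled at radius .037-.046 by angle
A=np.radians(np.arange(-180,180,1.)); prof=[]
for th in A:
    v=[]
    for rr in np.arange(.034,.0455,.001):
        u=proj("top",dc+[rr*np.cos(th),rr*np.sin(th),0]); v.append(cv2.getRectSubPix(cv2.cvtColor(t,cv2.COLOR_BGR2GRAY),(1,1),tuple(map(float,u)))[0,0])
    prof.append(np.mean(v))
prof=np.array(prof); i=np.argsort(prof)[:8]; print("tick deg",np.degrees(A[i]),prof[i])
# ruler
x0,y0=275,132; b=crop(x0,y0,90,40); g=cv2.cvtColor(b,cv2.COLOR_BGR2GRAY)
m=(g>165).astype(np.uint8); cs,_=cv2.findContours(m,cv2.RETR_EXTERNAL,cv2.CHAIN_APPROX_SIMPLE); c=max(cs,key=cv2.contourArea)
R=cv2.boxPoints(cv2.minAreaRect(c)); W=np.array([onz("top",*full(p,x0,y0),.078) for p in R]); print("ruler",R.tolist(),"\n",W)
# block
x0,y0=262,165; b=crop(x0,y0,60,36);cv2.imwrite("pics/blk.png",b); g=cv2.cvtColor(b,cv2.COLOR_BGR2GRAY)
cv2.imwrite("pics/c2.png",cv2.resize(np.vstack([crop(275,132,60,36),b]),None,fx=1.35,fy=1.35))
```

```text
ellipse 219.691162109375 192.59727478027344 [34.59659831 47.45008341]
dial c [ 0.4472636  -0.33444658  0.037     ]
line [ 190  143   82  102 2576] [ 0.44005025 -0.33586046  0.076     ] yaw 151.92096883156503 centre yaw -168.91012133245135 0.007350615004646947
line [170 177  24   5 106] [ 0.45250858 -0.30835161  0.076     ] yaw 92.00160257969415 centre yaw 78.6352247216649 0.026616854797225392Traceback (most recent call last):
  File "<stdin>", line 31, in <module>
  File "h.py", line 11, in proj
    m,R,t=cam(n); c=R@np.array(p,float)+t; return np.array([m["fx"]*c[0]/c[2]+m["cx"],m["fy"]*c[1]/c[2]+m["cy"]])
          ~~~^^^
  File "h.py", line 4, in cam
    m=eyes.camera_model(n); R=cv2.Rodrigues(np.array(m["rvec"],float))[0]; t=np.array(m["tvec"],float).ravel()
ValueError: time passes only in moves, steps and waits
```

```bash
sed -i '2a import functools\n@functools.cache' h.py
python3 - <<'E'
from h import *
t=cv2.imread("pics/top0.png"); K=6
def crop(x,y,w,h): return cv2.resize(t[y:y+h,x:x+w],None,fx=K,fy=K,interpolation=cv2.INTER_CUBIC)
def full(p,x,y): return (np.array(p,float)+.5)/K-.5+[x,y]
G=cv2.cvtColor(t,cv2.COLOR_BGR2GRAY)
x0,y0=413,233; a=crop(x0,y0,60,60); g=cv2.cvtColor(a,cv2.COLOR_BGR2GRAY)
ch=a.max(2).astype(int)-a.min(2)
print("table",a[10,10],"dial",a[250,120],a[180,90], "box",a[300,100])
ii=np.indices(g.shape); e0=np.hypot(ii[1]-188,ii[0]-180)<125
m=((g>125)&(ch<22)&e0).astype(np.uint8)
m=cv2.morphologyEx(m,cv2.MORPH_OPEN,np.ones((5,5)))
cs,_=cv2.findContours(m,cv2.RETR_EXTERNAL,cv2.CHAIN_APPROX_NONE)
C=cv2.convexHull(np.vstack(cs)); (ex,ey),ax,an=cv2.fitEllipse(C)
print("ellipse",ex,ey,np.array(ax)/K)
dc=onz("top",*full((ex,ey),x0,y0),.037); print("dial c",dc)
r=np.hypot(ii[1]-ex,ii[0]-ey)
ml=((g>105)&(r<52)).astype(np.uint8)
n,l,st,ce=cv2.connectedComponentsWithStats(ml)
for k in range(1,n):
    if st[k,4]<80: continue
    ys,xs=np.where(l==k); vx,vy,cx,cy=cv2.fitLine(np.c_[xs,ys].astype(np.float32),cv2.DIST_L2,0,.01,.01).ravel()
    P=[onz("top",*full((cx+s*15*vx,cy+s*15*vy),x0,y0),.076) for s in(-1,1)]
    d=P[1]-P[0]; c=onz("top",*full(ce[k],x0,y0),.076)
    if d@(c-dc)<0:d=-d
    print("line",st[k],c,"yaw",np.degrees(np.arctan2(d[1],d[0])),"centre yaw",np.degrees(np.arctan2(*(c-dc)[[1,0]])), np.linalg.norm((c-dc)[:2]))
A=np.arange(0,360,1.); prof=[]
for th in np.radians(A):
    prof.append(np.mean([cv2.getRectSubPix(G,(1,1),tuple(map(float,proj("top",dc+[rr*np.cos(th),rr*np.sin(th),0]))))[0,0] for rr in np.arange(.035,.0455,.001)]))
prof=np.array(prof); i=np.argsort(prof)[:9]; print("tick deg",A[i],prof[i])
x0,y0=275,132; b=crop(x0,y0,90,40); g=cv2.cvtColor(b,cv2.COLOR_BGR2GRAY); ch=b.max(2).astype(int)-b.min(2)
m=((g>140)&(ch<25)).astype(np.uint8); m[200:]=0; m=cv2.morphologyEx(m,cv2.MORPH_OPEN,np.ones((21,21)));cs,_=cv2.findContours(m,cv2.RETR_EXTERNAL,cv2.CHAIN_APPROX_SIMPLE); c=max(cs,key=cv2.contourArea)
R=cv2.boxPoints(cv2.minAreaRect(c)); W=np.array([onz("top",*full(p,x0,y0),.078) for p in R]); print("ruler\n",W, [np.linalg.norm(W[i]-W[i-1]) for i in range(4)])
b=crop(275,132,64,32); cv2.rectangle
s=cv2.imread("pics/scene0.png")
e=crop(262,165,64,32)
cv2.imwrite("pics/c2.png",cv2.resize(np.vstack([b,e]),(800,800*64//64*3//4)))
E
```

```text
table [130 148 151] dial [158 161 158] [163 165 159] box [89 90 84]
ellipse 190.33958435058594 178.32510375976562 [35.17507426 36.72286987]
dial c [ 0.45345973 -0.32120464  0.037     ]
line [160 174  38  10 339] [ 0.45261702 -0.30709795  0.076     ] yaw 91.07022614326003 centre yaw 93.41869945845835 0.014131846520848389
tick deg [46. 47. 45. 48. 49. 44. 50. 43. 51.] [123.09090909 123.18181818 126.09090909 126.18181818 131.72727273
 131.81818182 138.63636364 139.         146.09090909]
ruler
 [[ 0.70353017  0.13915511  0.078     ]
 [ 0.79238263  0.14100434  0.078     ]
 [ 0.79641946 -0.09770962  0.078     ]
 [ 0.70755073 -0.09884183  0.078     ]] [np.float64(0.23803090277044725), np.float64(0.08887169779525197), np.float64(0.2387480918745617), np.float64(0.08887594375106542)]
```

View pics/c2.png

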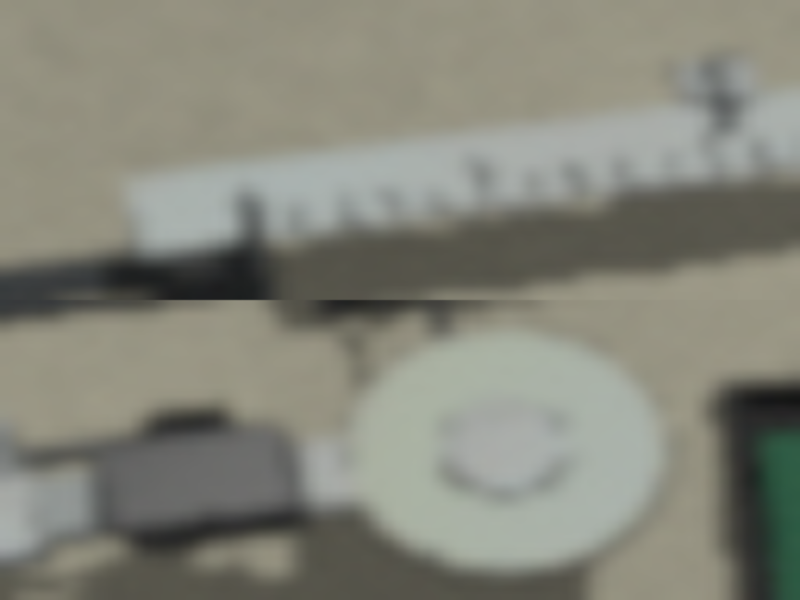

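The enlarged view shows the block top centre at top px ≈ (277.8,184), lamp centre ≈ (302.6,181.1), pointer tip ≈ (295,153.9) and clip line ≈ (332.4,143). I'll turn these into positions and fit the ruler's edge for the yaw.

Run:
```python
from h import *
t=cv2.imread("pics/top0.png"); f=t.astype(np.float32)
# ruler outer edge: per column, subpixel strongest bluish step (b - r rises on ruler)
d=cv2.GaussianBlur(f[:,:,0]-f[:,:,2],(0,0),.7); P=[]
for x in range(288,327):
    yl=151.2-(x-285.4)*.175; ys=np.arange(int(yl)-5,int(yl)+6); gr=d[ys+1,x]-d[ys-1,x]
    gr=np.clip(gr,0,None); k=gr.argmax(); s=slice(max(k-1,0),k+2); P.append(onz("top",x,(gr[s]*ys[s]).sum()/gr[s].sum(),.078)[:2])
P=np.array(P,np.float32); vx,vy,cx,cy=cv2.fitLine(P,cv2.DIST_HUBER,0,.01,.01).ravel()
if vy>0: vx,vy=-vx,-vy
psi=np.arctan2(vx,-vy); print("yaw",np.degrees(psi)); ey=-np.array([vx,vy]); ex=np.array([-vy,vx])
print("ex",ex,"ey",ey)
edge=np.array([cx,cy]); print("resid",np.std((P-edge)@ex))
# lamp
m=((f.max(2)-f.min(2)<22)&(f[:,:,1]>150)).astype(np.uint8); m[:,:288]=0;m[:,318:]=0;m[:166]=0;m[198:]=0
cs,_=cv2.findContours(cv2.morphologyEx(m,cv2.MORPH_CLOSE,np.ones((3,3))),0,1); c=max(cs,key=cv2.contourArea); (u,v),ax,_=cv2.fitEllipse(c); print("lamp px",u,v,ax)
for z in(.12,.13): print("lamp",z,onz("top",u,v,z))
L=onz("top",u,v,.125)[:2]; B=onz("top",277.8,184.2,.155)[:2]; tip=onz("top",295,153.9,.082)[:2]; clip=onz("top",332.4,143,.082)[:2]
for n,p in(("L",L),("B",B),("tip",tip),("clip",clip),("edge",edge)): print(n,p,"boom x,y rel B",(p-B)@ex,(p-B)@ey)
print("ext",(tip-clip)@ey)
```

```text
yaw 11.152446
ex [0.981116   0.19342013] ey [-0.19342013  0.981116  ]
resid 0.00050689664
lamp px 301.7503356933594 180.20046997070312 (23.910985946655273, 26.403356552124023)
lamp 0.12 [0.65675782 0.065027   0.12      ]
lamp 0.13 [0.65514435 0.06469382 0.13      ]
L [0.65595108 0.06486041] boom x,y rel B 0.004264344582693748 -0.060787987784662253
B [0.64000964 0.12367567] boom x,y rel B 0.0 0.0
tip [0.73261627 0.08543155] boom x,y rel B 0.08346066231598503 -0.05543390618649079
clip [ 0.76341043 -0.01302341] boom x,y rel B 0.09463013767159278 -0.15798584740651175
edge [0.7540786 0.0533535] boom x,y rel B 0.0983131815476345 -0.09105744624472639
ext 0.10255194122002097
```

Everything agrees with the given sizes: pointer offset (83,−55), lamp 61 mm out, ruler edge at 98. The extension needed is about 102.5 mm. The knob is at (0.4535,−0.321) with the bar at about 92° and the tick at about 46.6°. Moving to the knob now.

Call:
arm_command --deltas '[[[1.2,-2.4,0,0,0,-1.75],[1.2,-2.4,0,0,0,-1.75],[1.2,-2.4,0,0,0,-1.75],[1.2,-2.4,0,0,0,-1.75],[1.2,-2.4,0,0,0,-1.75],[1.2,-2.4,0,0,0,-1.75],[1.2,-2.4,0,0,0,-1.75],[1.2,-2.4,0,0,0,-1.75],[1.2,-2.4,0,0,0,-1.75],[1.2,-2.4,0,0,0,-1.75],[1.2,-2.4,0,0,0,-1.75],[1.2,-2.4,0,0,0,-1.75]]]'

```text
t: 1.1
tool_pos: [0.3947, 0.2559, 0.2371]
orientation: [-1.221, -2.894, 0.001]
force: [0.2, 0.2, 0.0]
opening: 0.093
gripper_force: 0.0
```

Call:
arm_command --deltas '[[[0.5,-2.4,0,0,0,-1.75],[0.5,-2.4,0,0,0,-1.75],[0.5,-2.4,0,0,0,-1.75],[0.5,-2.4,0,0,0,-1.75],[0.5,-2.4,0,0,0,-1.75],[0.5,-2.4,0,0,0,-1.75],[0.5,-2.4,0,0,0,-1.75],[0.5,-2.4,0,0,0,-1.75],[0.5,-2.4,0,0,0,-1.75],[0.5,-2.4,0,0,0,-1.75],[0.5,-2.4,0,0,0,-1.75],[0.5,-2.4,0,0,0,-1.75]]]'

```text
t: 2.1
tool_pos: [0.4544, -0.032, 0.2371]
orientation: [-1.729, -2.623, 0.0]
force: [0.1, 0.0, -0.6]
opening: 0.0932
gripper_force: 0.0
```

Call:
arm_command --deltas '[[[0,-2.4,0,0,0,-1.75],[0,-2.4,0,0,0,-1.75],[0,-2.4,0,0,0,-1.75],[0,-2.4,0,0,0,-1.75],[0,-2.4,0,0,0,-1.75],[0,-2.4,0,0,0,-1.75],[0,-2.4,0,0,0,-1.75],[0,-2.4,0,0,0,-1.75],[0,-2.4,0,0,0,-1.75],[0,-2.4,0,0,0,-1.75],[0,-2.4,0,0,0,-1.75],[0,-2.4,0,0,0,-1.75]]]'

```text
t: 3.1
tool_pos: [0.4541, -0.3198, 0.2369]
orientation: [-2.177, -2.263, 0.0]
force: [1.7, 0.1, -0.0]
opening: 0.0928
gripper_force: 0.0
```

```bash
cat >> h.py <<'E'
def st():
    s=monitor.read_state(); R=cv2.Rodrigues(np.array(s["orientation"]))[0]
    np.set_printoptions(precision=4,suppress=True)
    print("t",s["t"],"pos",s["tool_pos"],"yaw_y",np.degrees(np.arctan2(R[1,1],R[0,1])),"z",R[:,2],"F",s["force"],"op",s["opening"],"gf",s["gripper_force"],"q6",s["q"][5]); return s
E
python3 -c "
from h import *
st()"
```

```text
t 3.1 pos [ 0.4541 -0.3198  0.2369] yaw_y 2.224613438280552 z [-0.0007  0.0006 -1.    ] F [ 1.7273  0.1117 -0.0257] op 0.09282082941335087 gf 0.0 q6 -0.7447464166461303
```

Call:
arm_command --deltas '[[[-0.05,-0.14,-2.0,0,0,0],[0,0,-2,0,0,0],[0,0,-2,0,0,0],[0,0,-2,0,0,0],[0,0,-2,0,0,0],[0,0,-2,0,0,0],[0,0,-2,0,0,0],[0,0,-1.2,0,0,0],[0,0,-0.7,0,0,0],[0,0,-0.3,0,0,0],[0,0,0,0,0,0]]]'

```text
t: 4.02
tool_pos: [0.4539, -0.3201, 0.0752]
orientation: [-2.176, -2.265, 0.0]
force: [-0.4, -0.2, -0.3]
opening: 0.0932
gripper_force: 0.0
```

Call:
arm_command --deltas '[[[0,0,0,0,0,0],[0,0,0,0,0,0],[0,0,0,0,0,0],[0,0,0,0,0,0],[0,0,0,0,0,0],[0,0,0,0,0,0],[0,0,0,0,0,0],[0,0,0,0,0,0],[0,0,0,0,0,0],[0,0,0,0,0,0]]]' --gripper -1 --squeeze 15

```text
t: 4.85
tool_pos: [0.454, -0.3202, 0.0754]
orientation: [-2.176, -2.266, 0.0]
force: [-0.2, 0.7, -0.3]
opening: 0.0302
gripper_force: 0.0
```

```bash
python3 -c "
from h import *
st()"
```

```text
t 4.85 pos [ 0.454  -0.3202  0.0754] yaw_y 2.3192784945377034 z [-0.0001  0.0001 -1.    ] F [-0.2147  0.6788 -0.2773] op 0.03022384524274889 gf 0.0 q6 -0.7469491916689275
```

Call:
arm_command --deltas '[[[0,0,-0.15,0,0,0],[0,0,0,0,0,0],[0,0,0,0,0,0],[0,0,0,0,0,0],[0,0,0,0,0,0],[0,0,0,0,0,0],[0,0,0,0,0,0]]]'

```text
t: 5.43
tool_pos: [0.4537, -0.3201, 0.0737]
orientation: [-2.176, -2.265, 0.0]
force: [-2.7, -0.2, 0.4]
opening: 0.0107
gripper_force: 15.0
```

```bash
python3 -c "
from h import *
st()"
```

```text
t 5.4333 pos [ 0.4537 -0.3201  0.0737] yaw_y 2.3158426484806376 z [-0.0006  0.0003 -1.    ] F [-2.655  -0.1883  0.4381] op 0.010734605834741935 gf 14.984558522701263 q6 -0.7469637639663513
```

Call:
arm_command --deltas '[[[0,0,0,0,0,-4.0],[0,0,0,0,0,-4],[0,0,0,0,0,-4],[0,0,0,0,0,-4],[0,0,0,0,0,-4],[0,0,0,0,0,-4],[0,0,0,0,0,-4],[0,0,0,0,0,-4],[0,0,0,0,0,-4],[0,0,0,0,0,-4],[0,0,0,0,0,-4],[0,0,0,0,0,-1.7]]]'

```text
t: 6.43
tool_pos: [0.4539, -0.3202, 0.0738]
orientation: [-2.888, -1.237, 0.0]
force: [-0.8, -0.7, -0.9]
opening: 0.0106
gripper_force: 15.0
```

Call:
arm_command --deltas '[[[0,0,0,0,0,0],[0,0,0,0,0,0],[0,0,0,0,0,0]]]'

```text
t: 6.68
tool_pos: [0.4539, -0.3202, 0.0737]
orientation: [-2.884, -1.245, 0.0]
force: [-1.6, -1.2, -2.6]
opening: 0.0107
gripper_force: 15.0
```

```bash
python3 -c "
from h import *
st()"
```

```text
t 6.6833 pos [ 0.4539 -0.3202  0.0737] yaw_y -43.317357805046434 z [-0.0003  0.0001 -1.    ] F [-1.6088 -1.1751 -2.5775] op 0.010710883012524356 gf 14.994441121816635 q6 0.04945987308784832
```

Gripped and turned; the pointer should now be at 46.7°. Releasing, rising and moving clear so I can check it.

Call:
arm_command --deltas '[[[0,0,0,0,0,0],[0,0,0,0,0,0],[0,0,0,0,0,0],[0,0,0,0,0,0],[0,0,0,0,0,0],[0,0,0,0,0,0],[0,0,0,0,0,0],[0,0,0,0,0,0]]]' --gripper 1

```text
t: 7.35
tool_pos: [0.4541, -0.3202, 0.0739]
orientation: [2.885, 1.243, 0.0]
force: [0.2, -0.1, -0.1]
opening: 0.0598
gripper_force: 0.0
```

Call:
arm_command --deltas '[[[0,0,1,0,0,0],[0,0,2.5,0,0,0],[0,0,3,0,0,0],[0,0,3,0,0,0],[0,0,3,0,0,0],[0,0,3,0,0,0],[0,0,2.5,0,0,0],[0,3,0,0,0,4.5],[0,3,0,0,0,4.5],[0,3,0,0,0,4.5],[0,3,0,0,0,4.5],[0,3,0,0,0,4.5]]]'

```text
t: 8.35
tool_pos: [0.4538, -0.169, 0.2549]
orientation: [2.584, 1.786, 0.001]
force: [1.1, 0.5, 0.3]
opening: 0.0927
gripper_force: 0.0
```

Call:
arm_command --deltas '[[[0,3,0,0,0,4.5],[0,3,0,0,0,4.5],[0,3,0,0,0,4.5],[0,3,0,0,0,4.5],[0,3,0,0,0,4.5],[0,3,0,0,0,4.5],[0,3,0,0,0,4.5],[0,0,0,0,0,0]]]'

```text
t: 9.02
tool_pos: [0.4537, 0.0441, 0.2549]
orientation: [-1.996, -2.426, -0.003]
force: [-0.4, -0.4, -0.8]
opening: 0.0927
gripper_force: 0.0
```

Run:
```python
from h import *
st(); t=eyes.read_camera("top"); cv2.imwrite("pics/top1.png",t)
s=eyes.read_camera("scene"); cv2.imwrite("pics/scene1.png",s)
c=lambda i,x,y,w,h:cv2.resize(i[y:y+h,x:x+w],(400,400),interpolation=cv2.INTER_CUBIC)
cv2.imwrite("pics/c3.png",np.hstack([c(t,413,233,60,60),cv2.resize(t,(400,400))]))
G=cv2.cvtColor(t,cv2.COLOR_BGR2GRAY); dc=np.array([.4537,-.3205,0])
A=np.arange(0,360,1.)
def prof(z,r0,r1): return np.array([np.mean([cv2.getRectSubPix(G,(1,1),tuple(map(float,proj("top",[dc[0]+r*np.cos(a),dc[1]+r*np.sin(a),z]))))[0,0] for r in np.arange(r0,r1,.001)]) for a in np.radians(A)])
p=prof(.076,.008,.020); i=np.argsort(-p)[:11]; print("line",A[i].mean(),A[i])
p=prof(.037,.037,.0455); i=np.argsort(p)[:7]; print("tick",A[i].mean(),A[i])
```

```text
t 9.0167 pos [0.4537 0.0441 0.2549] yaw_y 11.109121349225093 z [ 0.001  0.002 -1.   ] F [-0.3552 -0.3913 -0.8152] op 0.09271052216301615 gf 0.0 q6 -0.2112633883713824
line 50.0 [50. 49. 51. 48. 52. 47. 53. 46. 54. 45. 55.]
tick 46.0 [46. 47. 45. 48. 44. 49. 43.]
```

View pics/c3.png

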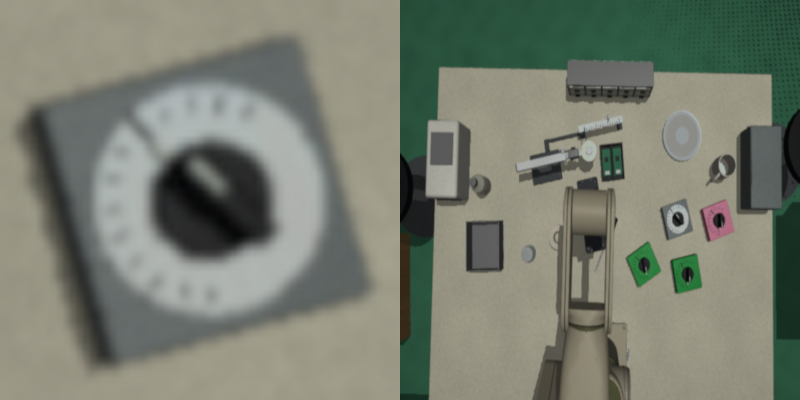

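The pointer's white line now stands towards the long tick, both at about 46–50°. The arm is clear of the dial, so I'll refine the angles.

Run:
```python
from h import *
K=6;x0,y0=413,233
def full(p): return (np.array(p,float)+.5)/K-.5+[x0,y0]
for nm in("top0","top1"):
    t=cv2.imread(f"pics/{nm}.png"); G=cv2.cvtColor(t,cv2.COLOR_BGR2GRAY)
    a=cv2.resize(t[y0:y0+60,x0:x0+60],None,fx=K,fy=K,interpolation=cv2.INTER_CUBIC); g=cv2.cvtColor(a,cv2.COLOR_BGR2GRAY)
    ii=np.indices(g.shape)
    for th in(75,90,105):
        ml=((g>th)&(np.hypot(ii[1]-190,ii[0]-178)<50)).astype(np.uint8); n,l,s,ce=cv2.connectedComponentsWithStats(ml); k=1+s[1:,4].argmax()
        ys,xs=np.where(l==k); vx,vy,cx,cy=cv2.fitLine(np.c_[xs,ys].astype(np.float32),2,0,.01,.01).ravel()
        d=onz("top",*full((cx-20*vx,cy-20*vy)),.076)-onz("top",*full((cx,cy)),.076); print(nm,th,s[k],"line yaw",np.degrees(np.arctan2(d[1],d[0]))%180)
    A=np.arange(0,360,.5)
    for dc in((.4535,-.3212),(.4538,-.3203)):
        p=np.array([np.mean([cv2.getRectSubPix(G.astype(np.float32),(1,1),tuple(map(float,proj("top",[dc[0]+r*np.cos(q),dc[1]+r*np.sin(q),.037]))))[0,0] for r in np.arange(.038,.0425,.0005)]) for q in np.radians(A)])
        # ticks: yaw = T + (2.4 - 0.3k)rad for k=0..12
        c=[p[((np.round((T+np.degrees(2.4-.3*np.arange(13)))*2)).astype(int))%720].sum() for T in np.arange(38,56,.5)]
        i=np.argmin(p[60:130]); w=np.clip(p[60:130].min()+30-p[60:130],0,None); print(dc,"tick fit",38+.5*np.argmin(c),"long tick",(w*A[60:130]).sum()/w.sum())
```

```text
top0 75 [156 171  46  17 685] line yaw 90.71450489669257
top0 90 [158 172  42  14 499] line yaw 91.00008321156064
top0 105 [160 174  38  10 339] line yaw 91.07019696779167
(0.4535, -0.3212) tick fit 45.5 long tick 46.561641087072296
(0.4538, -0.3203) tick fit 45.5 long tick 45.924881374737815
top1 75 [170 141  35  34 629] line yaw 46.82194385265501
top1 90 [172 143  30  29 432] line yaw 47.71994975873538
top1 105 [174 146  25  24 260] line yaw 47.161457836490634
(0.4535, -0.3212) tick fit 45.5 long tick 46.57912533182099
(0.4538, -0.3203) tick fit 45.5 long tick 45.94036833876476
```

The knob is within about 1° of the long tick. Now to the grip block at about (0.642,0.124).

Call:
arm_command --deltas '[[[2.3,1,0,0,0,0],[2.5,1,0,0,0,0],[2.5,1,0,0,0,0],[2.5,1,0,0,0,0],[2.5,1,0,0,0,0],[2.5,1,0,0,0,0],[2.5,1,0,0,0,0],[1.5,1,0,0,0,0],[0,0,-1.5,0,0,0],[0,0,-2,0,0,0],[0,0,-1,0,0,0],[0,0,0,0,0,0]]]'

```text
t: 10.12
tool_pos: [0.6405, 0.1181, 0.2054]
orientation: [-2.007, -2.412, 0.007]
force: [-0.9, -1.1, -0.1]
opening: 0.093
gripper_force: 0.0
```

Run:
```python
from h import *
st(); s=eyes.read_camera("scene"); cv2.imwrite("pics/scene2.png",s)
cv2.imwrite("pics/c4.png",cv2.resize(s[170:320,280:480],(800,600),interpolation=cv2.INTER_CUBIC))
```

```text
t 10.1167 pos [0.6405 0.1181 0.2054] yaw_y 10.490776013431006 z [-0.0057 -0.0009 -1.    ] F [-0.9372 -1.063  -0.0931] op 0.09301833042477672 gf 0.0 q6 -0.07919898599264348
```

View pics/c4.png

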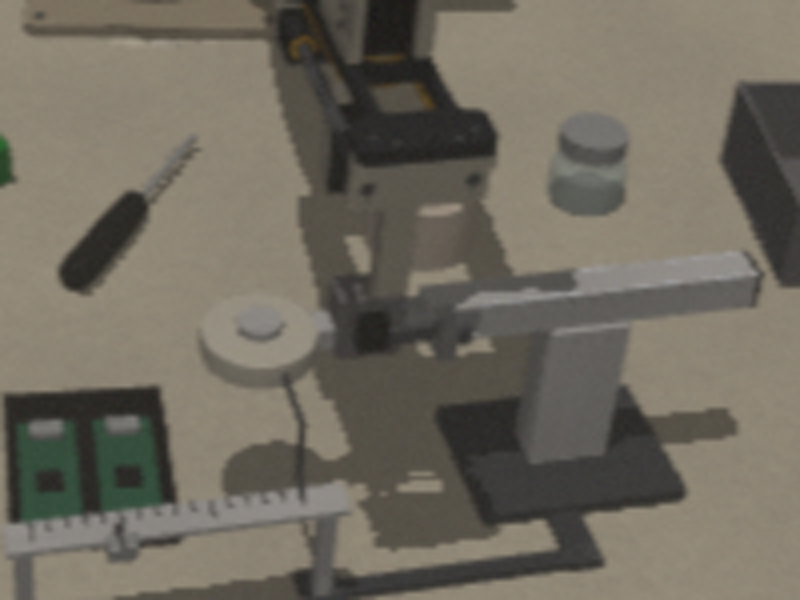

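The scene crop shows the near finger at about (395,240) and the black button at about (375,328), which is scene px ≈ (373.5,252). I'll cast that ray to cross-check.

Run:
```python
from h import *
p=onz("scene",373.5,251.8,.135); print("button",p)
ex=np.array([.9811,.1934]);ey=np.array([-.1934,.9811])
# z=.135 and face 20.5 to +x of block -> block origin
print("block from button",p[:2]-ex*.0205)
st();print(proj("scene",[.6405,.1181,.186]), (np.array(proj("scene",[.6405+.047,.127,.186]))-[280,170])*4)
```

```text
button [0.65590289 0.12941893 0.135     ]
block from button [0.63579034 0.12545423]
t 10.1667 pos [0.6411 0.1184 0.2073] yaw_y 10.50859730156382 z [-0.0036 -0.0006 -1.    ] F [ 0.3908 -0.4572 -0.0292] op 0.09305215565212509 gf 0.0 q6 -0.07924901807085363
[369.6595 229.6146] [382.0156 290.88  ]
```

Call:
arm_command --deltas '[[[0,0.6,-0.5,0,0,0.6],[0,0,-1.5,0,0,0],[0,0,-1.5,0,0,0],[0,0,-1.5,0,0,0],[0,0,-1.2,0,0,0],[0,0,-0.7,0,0,0],[0,0,-0.2,0,0,0],[0,0,0,0,0,0],[0,0,0,0,0,0]]]'

```text
t: 10.92
tool_pos: [0.6426, 0.1259, 0.139]
orientation: [1.993, 2.427, 0.002]
force: [0.1, 0.7, 0.6]
opening: 0.093
gripper_force: 0.0
```

Call:
arm_command --deltas '[[[0,0,0,0,0,0],[0,0,0,0,0,0],[0,0,0,0,0,0],[0,0,0,0,0,0],[0,0,0,0,0,0],[0,0,0,0,0,0],[0,0,0,0,0,0],[0,0,0,0,0,0],[0,0,0,0,0,0],[0,0,0,0,0,0],[0,0,0,0,0,0],[0,0,0,0,0,0]]]' --gripper -1 --squeeze 30

```text
t: 11.92
tool_pos: [0.6425, 0.1259, 0.1379]
orientation: [1.993, 2.427, 0.001]
force: [4.8, 0.3, -3.1]
opening: 0.0254
gripper_force: 30.0
```

```bash
python3 -c "
from h import *
st()"
```

```text
t 11.9167 pos [0.6425 0.1259 0.1379] yaw_y 11.213387307327164 z [ 0.0009  0.0002 -1.    ] F [ 4.7706  0.2808 -3.0728] op 0.02541522658608387 gf 29.998871684074402 q6 -0.08060617069886121
```

The opening is 25.4 mm, so the button is in. Drawing out 80 mm first.

Call:
arm_command --deltas '[[[0.06,0,0,0,0,0],[0.04,0,0,0,0,0],[0.08,-0.4,0,0,0,0],[0.15,-0.78,0,0,0,0],[0.15,-0.78,0,0,0,0],[0.15,-0.78,0,0,0,0]]]' --squeeze 40

```text
t: 12.42
tool_pos: [0.6476, 0.0996, 0.1379]
orientation: [-1.991, -2.427, -0.001]
force: [-2.7, 5.7, 0.8]
opening: 0.0253
gripper_force: 40.0
```

Call:
arm_command --deltas '[[[0.15,-0.78,0,0,0,0],[0.15,-0.78,0,0,0,0],[0.15,-0.78,0,0,0,0],[0.15,-0.78,0,0,0,0],[0.15,-0.78,0,0,0,0],[0.15,-0.78,0,0,0,0],[0.1,-0.5,0,0,0,0],[0,0,0,0,0,0],[0,0,0,0,0,0]]]'

```text
t: 13.17
tool_pos: [0.6579, 0.0474, 0.1379]
orientation: [-1.992, -2.427, -0.001]
force: [-1.9, 5.4, 0.2]
opening: 0.0251
gripper_force: 40.0
```

Run:
```python
from h import *
s0=st(); ey=np.array([-.1934,.9811]); print("moved",-(s0["tool_pos"][:2]-[.6425,.1259])@ey)
t=eyes.read_camera("top"); s=eyes.read_camera("scene"); cv2.imwrite("pics/top3.png",t); cv2.imwrite("pics/scene3.png",s)
c=lambda i,x,y,w,h:cv2.resize(i[y:y+h,x:x+w],(800,300),interpolation=cv2.INTER_CUBIC)
cv2.imwrite("pics/c5.png",np.vstack([c(t,280,130,80,30),c(s,280,270,96,36)]))
```

```text
t 13.1667 pos [0.6579 0.0474 0.1379] yaw_y 11.22762172445786 z [-0.0012  0.0016 -1.    ] F [-1.9289  5.4294  0.2469] op 0.025125090797096926 gf 40.004682540893555 q6 -0.20291182894455376
moved 0.07996457476666816
```

View pics/c5.png

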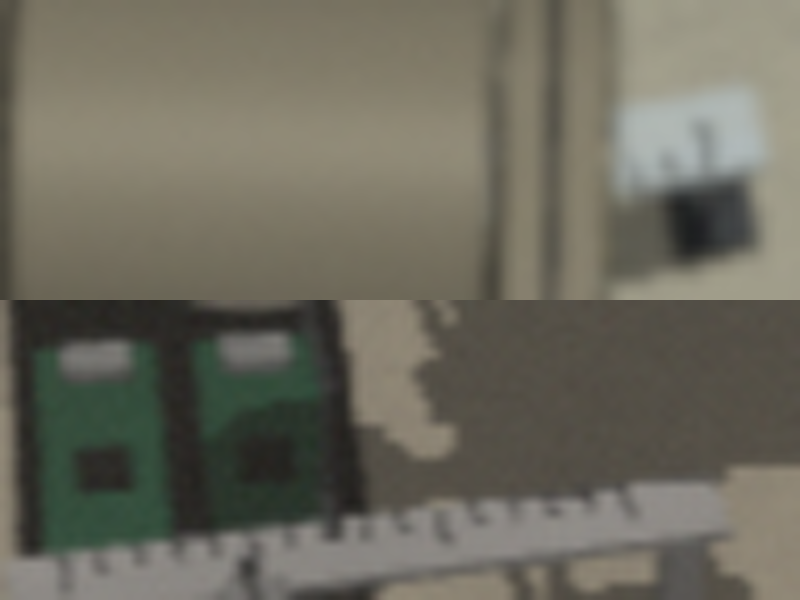

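The top view is blocked by the arm. In the scene view the clip nose is at about (309.8,302.4) and the wire tip at about (320.6,296.5), roughly 23 mm left. Moving 20 mm more, then measuring.

Call:
arm_command --deltas '[[[0.1,-0.5,0,0,0,0],[0.1,-0.5,0,0,0,0],[0.1,-0.5,0,0,0,0],[0.08,-0.4,0,0,0,0],[0,0,0,0,0,0],[0,0,0,0,0,0]]]'

```text
t: 13.77
tool_pos: [0.6615, 0.0287, 0.1379]
orientation: [-1.992, -2.427, -0.001]
force: [-2.0, 6.4, 0.8]
opening: 0.0255
gripper_force: 40.0
```

Run:
```python
from h import *
s0=st(); ey=np.array([-.1934,.9811]); print("moved",-(s0["tool_pos"][:2]-[.6425,.1259])@ey)
S=np.mean([eyes.read_camera("scene").astype(float) for _ in range(5)],0).astype(np.uint8); cv2.imwrite("pics/scene4.png",S)
cv2.imwrite("pics/c6.png",cv2.resize(S[280:316,290:338],(800,600),interpolation=cv2.INTER_CUBIC))
```

```text
t 13.7667 pos [0.6615 0.0287 0.1379] yaw_y 11.243565952502605 z [-0.0014  0.0017 -1.    ] F [-1.9961  6.3818  0.7895] op 0.02552328499611257 gf 40.00622034072876 q6 -0.2315662702136177
moved 0.09907174425867549
```

View pics/c6.png

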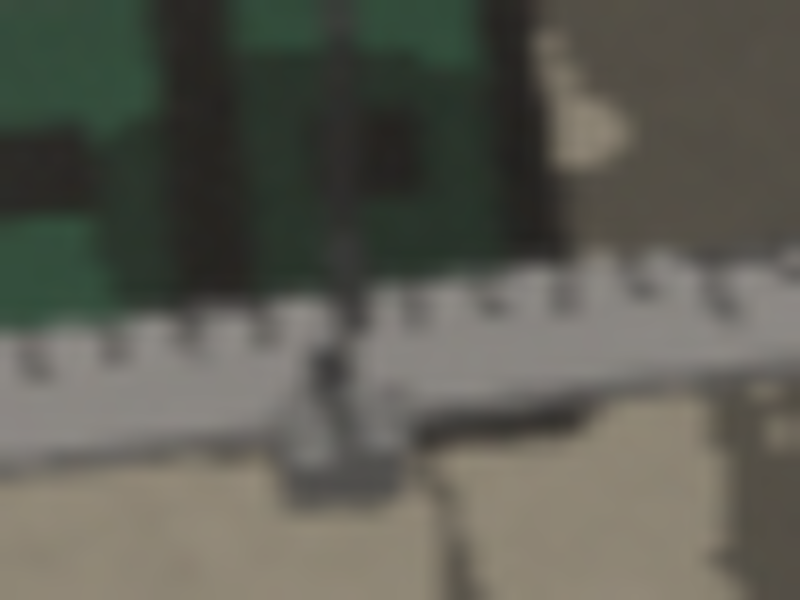

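The wire tip is at about crop (351,325), scene (310.6,299.0). The clip's nose is at (329,368) and its line runs on to (344,428). I'll cast rays for these.

Run:
```python
from h import *
ex=np.array([.9811,.1934]);ey=np.array([-.1934,.9811])
f=lambda u,v:(290+(u+.5)*.06-.5,280+(v+.5)*.06-.5)
B=np.array([.641,.1245])
for n,p,z in(("tip",(351,325),.082),("nose",(329,368),.080),("nose",(329,368),.084),("line",(344,428),.084),("line",(344,428),.09),("tickA",(22,348),.078),("tickA2",(42,375),.078),("tickB",(708,278),.078),("tickB2",(735,315),.078)):
    q=onz("scene",*f(*p),z)[:2]; print(n,z,q,(q-B)@ex,(q-B)@ey)
```

```text
tip 0.082 [ 0.75504025 -0.01096678] 0.08568561871284065 -0.1549618440210548
nose 0.08 [ 0.76087457 -0.01368735] 0.09088350567587282 -0.15875935458891527
nose 0.084 [ 0.76484582 -0.01359226] 0.09479809092688392 -0.15943409539983705
line 0.084 [ 0.77547936 -0.01143418] 0.10564802733563564 -0.15937333188479122
line 0.09 [ 0.78134953 -0.01130913] 0.11143143523705648 -0.16038593856459968
tickA 0.078 [ 0.75590179 -0.05367068] 0.07827193344954117 -0.1970252634507563
tickA2 0.078 [ 0.76074106 -0.05082338] 0.08357040992850526 -0.19516768675347887
tickB 0.078 [0.7416099  0.03567663] 0.08152993750121931 -0.10660256381641148
tickB2 0.078 [0.74838623 0.03910715] 0.08884165442399843 -0.10454742561927659
```

Both views agree that about 3.8 mm remains.

Call:
arm_command --deltas '[[[0.04,-0.19,0,0,0,0],[0.035,-0.18,0,0,0,0],[0,0,0,0,0,0],[0,0,0,0,0,0],[0,0,0,0,0,0],[0,0,0,0,0,0]]]'

```text
t: 14.52
tool_pos: [0.6622, 0.0252, 0.1379]
orientation: [-1.991, -2.427, -0.001]
force: [-2.6, 5.7, 1.4]
opening: 0.0252
gripper_force: 40.0
```

Run:
```python
from h import *
s0=st(); ey=np.array([-.1934,.9811]); print("moved",-(s0["tool_pos"][:2]-[.6425,.1259])@ey)
S=np.mean([eyes.read_camera("scene").astype(float) for _ in range(5)],0).astype(np.uint8); cv2.imwrite("pics/scene5.png",S)
cv2.imwrite("pics/c7.png",cv2.resize(S[280:316,290:338],(800,600),interpolation=cv2.INTER_CUBIC))
```

```text
t 14.5167 pos [0.6622 0.0252 0.1379] yaw_y 11.26118052124939 z [-0.0015  0.0018 -1.    ] F [-2.6441  5.6843  1.3833] op 0.025156789443176793 gf 40.00771343708038 q6 -0.23703978454953006
moved 0.10256194745742633
```

View pics/c7.png

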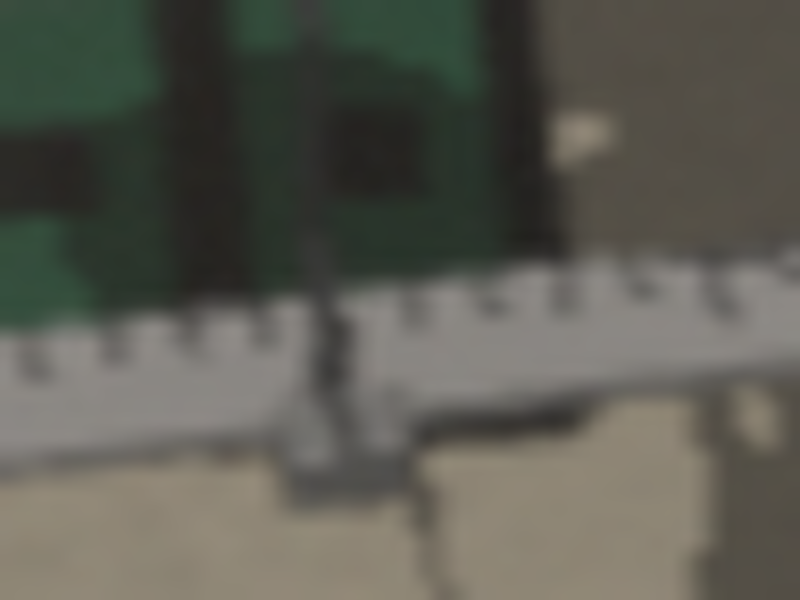

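The wire tip is now at about crop (324,325), in line with the clip's nose at (329,368) and its centre line to within about 1 mm. Grip is 40 N and the opening is 25 mm, so the button is still in. Handing in.

```bash
python3 -c "
from h import *
print(ticket.close_job())"
```

```text
the job is handed in; nothing more can be done
None
```

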